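# Right the vial, then hold the chest lid half open

## Robot

A 6-joint arm with a two-finger parallel gripper is mounted at the origin on the work surface; the furniture and walls round the work are solid. World frame = base frame: x ahead of the robot, y to its left, z up, the work surface at z = 0. Lengths are in m, angles in degrees, forces in N, time in s.
With the tool pointing down it reaches from about 0.3 to 0.75 m from the base axis. Payload 8.5 kg.
Tool frame: the origin (TCP) lies at the very end of the fingers, on their centre line; the grasp point (between the pads) lies 19 mm behind it; z points along the fingers, y is the line along which they close (so a half turn about z gives the same grasp; the last joint's range is limited). The gripper opens to 85 mm and grips with 20 to 120 N. Pads are 22 mm wide; open, the fingers measure 114 mm over their backs; the gripper's body (76 mm by 85 mm) begins 54 mm behind the grasp point. The pads swing forward as they close: fully open they stand 13 mm farther back than shut.
Start: joints at [63.638, 21.807, 74.336, -0, 83.858, -12.336], TCP at [0.133, 0.534, 0.231] pointing down, gripper open.
Joint ranges: [-178.18, 178.18], [-50.72, 133.34], [12.68, 142.11], [-81.47, 261.47], [9.98, 163.14], [-165.26, 165.26]. Speed limits (degrees/s): [136.94, 136.94, 180, 180, 180, 180].

## Interface

Orientations are given as a 3x3 rotation matrix whose columns are the frame's x, y, z axes.
In Python, from rig import observe, cams, ticket gives the robot as it stands.
- The arm moves only by the tool move_arm, never from a script. Its arguments are lists of equal length, an entry for each row: "jaw": the finger opening in cm, from 0 to 8.54; "dp": the shift along the tool's x, y, z in cm, a list of three; "turn": the turn, a rotation vector about the tool's x, y, z in rad, a list of three. In form: {"jaw": [jaw, ...], "dp": [[tx, ty, tz], ...], "turn": [[wx, wy, wz], ...]}. A call has 1 to 12 rows; each row shifts and turns the commanded pose from where the row before left it, along the tool's axes as they then stand; what a row does not reach is not made up. A row lasts 1/12 s, in which the tool goes at most 41.7 mm and 7.16 degrees, less where a joint would pass 70% of its speed; a pose out of reach is approached as far as the arm can. A call is refused whole if a number of a shift passes 4.17 or a number of a turn 0.125, either way. A call with a gripper value outside its range is refused whole. The fingers move at their own pace and stop on an object; "force" is the grip in N (left out, the last holds). Time passes only in rows, so rows that do not move let the fingers close. It gives the time, the measured TCP pose, the force, the opening and the grip force at its end, in the units of the state.
- observe(): the state, without advancing time (a new reading comes with each control period).
- cams.get_image(name): name is "scene" or "top" or "wrist"; returns (picture, depth): 400x640x3 uint8, red, green, blue; 400x640 float32, m along the optical axis (not along the pixel's ray), 0 where there is no reading.
- cams.calibration(name): a dict with "vertical_fov" (degrees; the focal length in pixels is half the picture's height over the tangent of half this angle, whatever the lens; pixels are square), "cx", "cy" (the principal point, pixels), "view" (4x4, takes a point from world to camera coordinates); the wrist camera has in their place "tool_from_camera" (4x4, takes a point from camera to tool coordinates, whose origin is the TCP and whose axes are the flange's). Camera axes: x right, y up, looking along -z (the intrinsics and any distortion apply to the point x, -y, -z); pixel columns grow to the right and rows downward; lengths in m; the calibration is good to about 2 mm. A picture is of the moment at which its call begins: read the wrist's pose just before it. calibration takes no time and is no camera call.
- ticket.close_job(): hands the job in; it is judged then, once.
Trained networks look in the newest picture that a camera, given by its name, has taken for a name from the list of things; names that differ only in an ending like _2 or _b are one class to them, and where a whole thing is asked for, a point or a joint stands for the part that bears it (a point fixed in the world has none). Each returns a list of dicts, best first, with "p" (0 to 1); they miss things now and then, are a little off and sometimes report something else, mostly with a low value. They report only what shows in the picture. A call takes as long as a camera call.
- cams.spot_in(camera, query): "box" ([centre column, centre row, width, height] as shares, 0 to 1, of the picture: columns of its width, rows of its height, round what is visible of it).
- cams.outline_of(camera, query): "mask" (400x640 bool, what is visible of it) and "box" ([centre column, centre row, width, height] as shares, 0 to 1, of the picture: columns of its width, rows of its height, round what is visible of it).
- cams.mark_of(camera, query): "location" ([column, row] as shares, 0 to 1, of the picture: columns of its width, rows of its height: a listed point, or the origin of a listed thing).
The state is a dict: "time_s": time; "q": joint angles; "qvel": joint speeds; "joint_efforts": joint torques, N m; "position": TCP position; "tool_rot": TCP orientation; "ft_force": force on the tool from outside, world axes, zero at the start; "wrist_torque": the same for the moment, N m; "grip_width": finger opening in m; "gripper_force": force on a finger pad.
Only numpy, scipy, OpenCV 4.12 (cv2) and the standard library are available. Lean on these libraries where they do the work, as an engineer would, in place of code of your own. Each camera call takes 0.05 s, during which the arm holds its last target. There are 200 camera calls.

## Task

First stand the fallen bead vial upright on the table, cap up, and let go of it, with the wooden chest still shut. Then lift the chest's lid, which has a black knob near its front edge, and hold it open at 45 degrees so that I can put the vial away; finish while still holding the lid there, because it falls shut by itself. Do not disturb the cutters, the dish or the wooden ring.

Things in the scene. Friction and masses are not known exactly. Their poses are not given: they have to be found in the camera images.
- vial: clear round vial of teal seed beads with a black screw cap, 29 mm diameter, 52 mm long (straight sided; the cap is the last 12 mm), about 40 g, lying on its side on open table. Origin: centre of its flat bottom; its z axis runs along the vial from bottom to cap, so z points up when it stands (origin then at table height) and is level while it lies (origin about 14 mm up). It can roll if pushed
- vial_middle (a point): middle of the vial, on its axis, 26 mm from the bottom
- chest: wooden chest fixed to the table, 180 mm deep (x) by 150 wide (y), 70 high, walls 7 mm, with a hinged lid; it holds three other vials, fixed, which are not to be handled. Origin: centre of its underside. Its own -x side is the front (knob side), the hinge is along its own y at the back (+x), 93 mm behind the origin and 70 mm up
- lid (a joint): opening angle of the chest's lid in rad: 0 shut, 0.785 is 45 degrees, up to 1.9. Plain free hinge, no catch; the lid (about 0.3 kg, wooden slab 186 x 154 x 9 mm) falls shut from any angle below about 1.3
- lid_hinge (a point): point on the hinge line, middle of the lid's back edge; axes turn with the lid, z is the lid's upper normal, y runs along the hinge, -x toward the lid's front edge
- lid_knob (a point): centre of the lid's black ball knob, 26 mm diameter, on a 10 mm thick steel stem; 163 mm from the hinge along the lid's -x, 40 mm along its z (31 mm above the lid's upper face). Front edge of the lid is 23 mm further. Axes turn with the lid
- cutters: blue-handled cutters, 43 x 116 x 13 mm, bystander, loose. Origin: centre of its underside
- dish: small glazed dish of pins, 69 mm across, 16 high, bystander, loose. Origin: centre of its underside
- wood_ring: dark wooden ring, 32 mm across, 12 high, bystander, loose. Origin: centre of its underside

How it is judged (in metres and radians):
On the way:
1. the vial stands upright on the table, cap up, let go, while the chest is still shut (angle between vial's own z axis and vertical below 0.1 rad and height (world z) of vial below 0.006 m and contact force between each of the arm, the fingers and vial below 0.05 N and linear speed of vial below 0.02 m/s and value of joint lid below 0.05 rad), for 0.3 s.
At the end, for the whole second after the job is handed in: The gripper's fingers still hold the lid, at rest, at 45 degrees within 8 degrees, nothing else propping it; the vial stands untouched and upright (within about 6 degrees) on the table (value of joint lid between 0.645 and 0.925 rad and velocity of joint lid between -0.05 and 0.05 rad/s and contact force between the fingers and chest above 0.5 N and contact force between each of vial, cutters, dish, wood_ring and chest below 0.05 N and angle between vial's own z axis and vertical below 0.1 rad and height (world z) of vial between -0.006 and 0.006 m and linear speed of vial below 0.02 m/s and contact force between the fingers and vial below 0.05 N); the arm keeps its last pose, push and grip.
It fails at once if a bystander (cutters, dish or wooden ring) was shifted by more than 40 mm (distance of any of cutters, dish, wood_ring from where it was at the start of the episode above 0.04 m).
It also fails if it takes over 72 s, if anything falls off the work surface, if the arm or the gripper's body presses on something with over 40 N, if the wrist force passes 120 N, or if a joint passes its speed limit or range.

## Working session

There is one attempt and no reset: what is moved stays moved. The work goes in short steps, Python scripts to look and compute and a tool call to move; the robot and the scene stay as the last step left them, time stands still between calls to the robot, and variables do not carry over. Pictures are saved under pics/ and viewed, at most 10 in all, crops included, and the job is handed in when it is done.

Besides the shell and the picture viewer there is one more tool, called after "Request:" as name(argument=value, ...) on one line, values as JSON. move_arm: Moves the arm, as the interface text tells. Its arguments: {"type":"object","properties":{"jaw":{"type":"array","items":{"type":"number"}},"dp":{"type":"array","items":{"type":"array","items":{"type":"number"}}},"turn":{"type":"array","items":{"type":"array","items":{"type":"number"}}},"force":{"type":"number"}},"required":["jaw","dp","turn"]}

```bash
mkdir -p pics
cat > h.py <<'E'
import numpy as np, cv2
from rig import observe, cams, ticket
def K(n):
    c=cams.calibration(n); f=200/np.tan(np.radians(c["vertical_fov"])/2); return c,f
def world(n,d,cols,rows,obs=None):
    c,f=K(n); z=d
    P=np.stack([(cols-c["cx"])/f*z,-(rows-c["cy"])/f*z,-z,np.ones_like(z)],-1)
    if "view" in c: M=np.linalg.inv(np.array(c["view"]))
    else:
        T=np.eye(4);T[:3,:3]=obs["tool_rot"];T[:3,3]=obs["position"];M=T@np.array(c["tool_from_camera"])
    return (P@M.T)[...,:3]
def cloud(n):
    o=observe(); im,d=cams.get_image(n)
    r,c=np.mgrid[0:400,0:640].astype(float)
    return im,d,world(n,d.astype(float),c,r,o)
def save(im,name): cv2.imwrite("pics/"+name,im[...,::-1])
E
python3 - <<'E'
from h import *
print(cams.calibration("top").keys(),cams.calibration("wrist"))
ims=[]
for n in ("scene","top"):
    im,d,W=cloud(n); ims.append(im); save(im,n+"0.png")
    for q in ("vial","chest","lid_knob","cutters","dish","wood_ring"):
        for r in cams.outline_of(n,q)[:2]:
            m=r["mask"]&(d>0); P=W[m]
            if len(P): print(n,q,round(r["p"],2),np.round(np.array(r["box"])*[640,400,640,400]),np.round(np.median(P,0),3),np.round(np.percentile(P,2,axis=0),3),np.round(np.percentile(P,98,axis=0),3))
    for q in ("vial","vial_middle","lid_knob","lid_hinge"):
        print(n,q,[(round(r["p"],2),np.round(np.array(r["location"])*[640,400])) for r in cams.mark_of(n,q)[:2]])
E
```

```text
dict_keys(['vertical_fov', 'cx', 'cy', 'view']) {'vertical_fov': 67.25844735245663, 'cx': 320.34445145573375, 'cy': 199.2141724253023, 'tool_from_camera': array([[-9.70165542e-04,  9.61175248e-01,  2.75936953e-01,
         7.00730960e-02],
       [ 9.99999529e-01,  9.36141423e-04,  2.55018839e-04,
        -5.93882003e-05],
       [-1.31982159e-05,  2.75937071e-01, -9.61175703e-01,
        -1.43625045e-01],
       [ 0.00000000e+00,  0.00000000e+00,  0.00000000e+00,
         1.00000000e+00]])}
scene vial 0.79 [403. 258.  27.  22.] [ 0.599 -0.162  0.016] [ 0.585 -0.182 -0.002] [ 0.631 -0.132  0.027]
scene chest 0.6 [234. 207. 104.  76.] [0.477 0.186 0.074] [0.423 0.123 0.005] [0.623 0.288 0.106]
scene lid_knob 0.58 [234. 195.  96.  47.] [0.511 0.201 0.078] [0.428 0.128 0.073] [0.618 0.296 0.114]
scene dish 0.65 [389. 206.  23.  16.] [ 0.796 -0.02   0.007] [ 0.752 -0.051  0.001] [0.818 0.008 0.015]
scene wood_ring 0.61 [279. 281.  16.  14.] [ 0.404 -0.005  0.009] [ 0.394 -0.02  -0.001] [0.419 0.009 0.012]
scene vial [(0.67, array([415., 269.]))]
scene vial_middle []
scene lid_knob [(0.95, array([219., 188.]))]
scene lid_hinge [(0.67, array([255., 177.])), (0.17, array([237., 220.]))]
top vial 0.6 [404. 200.  20.  14.] [ 0.6   -0.16   0.026] [ 0.586 -0.177  0.01 ] [ 0.615 -0.13   0.031]
top chest 0.78 [235. 230.  97. 103.] [0.526 0.218 0.079] [0.434 0.134 0.025] [0.623 0.302 0.086]
top lid_knob 0.63 [233. 229.  87. 107.] [0.527 0.22  0.079] [0.436 0.138 0.075] [0.623 0.302 0.109]
top cutters 0.83 [251. 137.  49.  15.] [0.755 0.195 0.01 ] [ 0.737  0.147 -0.001] [0.776 0.25  0.016]
top dish 0.63 [344. 123.  27.  30.] [ 0.79  -0.021  0.007] [ 0.757 -0.051 -0.   ] [0.821 0.01  0.018]
top vial [(0.55, array([416., 202.]))]
top vial_middle [(0.7, array([403., 199.]))]
top lid_knob [(0.55, array([240., 257.]))]
top lid_hinge [(0.73, array([223., 189.]))]
```

Run:
```python
from h import *
im,d,W=cloud("top"); 
a=cv2.resize(im[90:290,170:450],(800,571),interpolation=cv2.INTER_CUBIC); save(a,"topc.png")
m=cams.outline_of("top","vial")[0]["mask"]&(d>0); P=W[m]; P=P[P[:,2]>.012]
c=P.mean(0);u,s,v=np.linalg.svd((P-c)[:,:2]);print(c,v[0],np.degrees(np.arctan2(v[0][1],v[0][0])),np.ptp((P-c)[:,:2]@v[0]),np.ptp((P-c)[:,:2]@v[1]))
k=(W[...,2]>.092)&(W[...,2]<.13)&(W[...,0]>.4)&(W[...,0]<.65)&(W[...,1]>.1)&(W[...,1]<.33)&(d>0)
print("knob",W[k].mean(0),W[k].min(0),W[k].max(0),k.sum())
l=(W[...,2]>.07)&(W[...,2]<.087)&(W[...,1]>.05)&(W[...,0]>.35)&(W[...,0]<.7)&(W[...,1]<.4)&(d>0)
r=cv2.minAreaRect((W[l][:,:2]*1000).astype(np.float32));print(r, cv2.boxPoints(r))
o=observe();print(o["tool_rot"],o["position"],o["time_s"])
```

```text
[ 0.60051333 -0.1556915   0.02459344] [-0.24825326 -0.96869516] -104.37417332335212 0.04921768510032046 0.030248216022137658
knob [0.46283963 0.1982314  0.11918001] [0.45176719 0.18710639 0.10863535] [0.47460102 0.2112023  0.12924861] 126
((531.3221435546875, 221.4659423828125), (189.3551483154297, 154.797607421875), 17.484153747558594) [[417.76483 266.8438 ]
 [464.27252 119.19784]
 [644.87946 176.08807]
 [598.37177 323.73404]]
[[-9.70196053e-01  2.42321314e-01  1.03812393e-05]
 [ 2.42321314e-01  9.70196053e-01 -2.09217137e-05]
 [-1.51416146e-05 -1.77825684e-05 -1.00000000e+00]] [0.13328809 0.53358442 0.23132291] 1.2
```

View pics/topc.png

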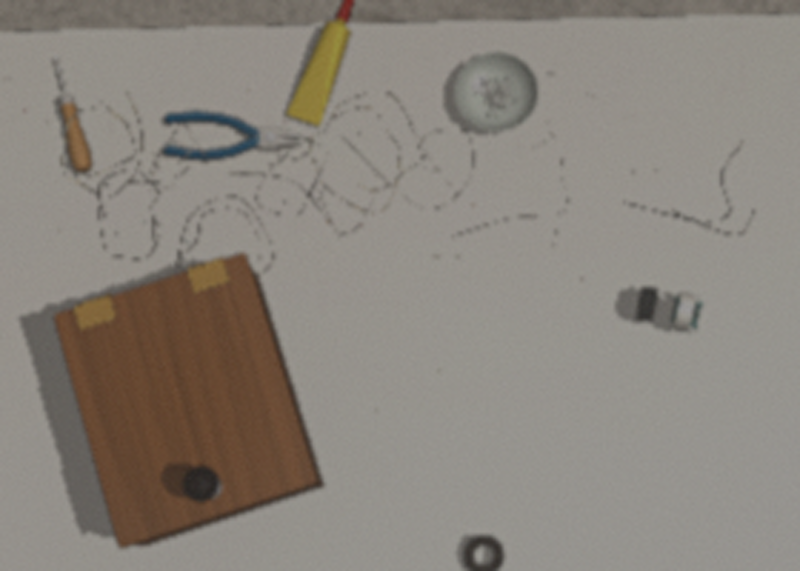

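The crop shows the vial with its black cap at crop (647,304), which is towards +y, and its bottom at (695,312). The chest knob is at (200,483) and the ring at (481,554). Next I move above the vial.

Request:
move_arm(jaw=[8.5,8.5,8.5,8.5,8.5,8.5,8.5,8.5,8.5,8.5,8.5,8.5], dp=[[-2.58,-2.32,0],[-2.58,-2.32,0],[-2.58,-2.32,0],[-2.58,-2.32,0],[-2.58,-2.32,0],[-2.58,-2.32,0],[-2.58,-2.32,0],[-2.58,-2.32,0],[-2.58,-2.32,0],[-2.58,-2.32,0],[-2.58,-2.32,0],[-2.58,-2.32,0]], turn=[[0,0,0],[0,0,0],[0,0,0],[0,0,0],[0,0,0],[0,0,0],[0,0,0],[0,0,0],[0,0,0],[0,0,0],[0,0,0],[0,0,0]])

```text
time_s: 2.2
position: [0.3668, 0.1869, 0.2316]
tool_rot: [[-0.97, 0.242, 0.001], [0.242, 0.97, 0.0], [-0.001, 0.0, -1.0]]
ft_force: [1.0, 0.4, -0.0]
grip_width: 0.0852
gripper_force: 0.0
```

Request:
move_arm(jaw=[8.5,8.5,8.5,8.5,8.5,8.5,8.5,8.5,8.5,8.5,8.5,8.5], dp=[[-2.58,-2.32,0],[-2.58,-2.32,0],[-2.58,-2.32,0],[-2.58,-2.32,0],[-2.58,-2.32,0],[-2.58,-2.32,0],[-2.58,-2.32,0],[-2.58,-2.32,0],[-2.58,-2.32,0],[-2.58,-2.32,0],[-2.58,-2.32,0],[-2.58,-2.32,0]], turn=[[0,0,0],[0,0,0],[0,0,0],[0,0,0],[0,0,0],[0,0,0],[0,0,0],[0,0,0],[0,0,0],[0,0,0],[0,0,0],[0,0,0]])

```text
time_s: 3.2
position: [0.5998, -0.1583, 0.2313]
tool_rot: [[-0.97, 0.243, -0.0], [0.243, 0.97, 0.0], [0.0, 0.0, -1.0]]
ft_force: [0.3, 0.1, -0.4]
grip_width: 0.085
gripper_force: 0.0
```

Request:
move_arm(jaw=[8.5,8.5,8.5,8.5,8.5,8.5,8.5,8.5,8.5,8.5,8.5,8.5], dp=[[0,0,0],[0,0,0],[0,0,0],[0,0,0],[0,0,0],[0,0,0],[0,0,0],[0,0,0],[0,0,0],[0,0,0],[0,0,0],[0,0,0]], turn=[[0,0,0.12],[0,0,0.12],[0,0,0.12],[0,0,0.12],[0,0,0.12],[0,0,0.12],[0,0,0.12],[0,0,0.12],[0,0,0.12],[0,0,0.12],[0,0,0.12],[0,0,0.12]])

```text
time_s: 4.2
position: [0.5991, -0.1567, 0.2312]
tool_rot: [[0.12, 0.993, -0.0], [0.993, -0.12, 0.0], [0.0, -0.0, -1.0]]
ft_force: [-0.4, 0.0, -0.3]
grip_width: 0.0853
gripper_force: 0.0
```

Run:
```python
from h import *
im,d,W=cloud("wrist"); save(im,"w1.png")
v=(W[...,2]>.012)&(W[...,2]<.045)&(np.hypot(W[...,0]-.6,W[...,1]+.157)<.05)&(d>0)
P=W[v]; top=P[P[:,2]>.018]
c=top[:,:2].mean(0);u,s,vv=np.linalg.svd(top[:,:2]-c,full_matrices=False);a=vv[0]*np.sign(vv[0][1]);n=np.array([-a[1],a[0]])
t=(P[:,:2]-c)@a; w=(P[:,:2]-c)@n
print(c,a,np.percentile(t,[.5,99.5]),np.percentile(w,[1,99]),np.percentile(P[:,2],99))
mid=c+a*(np.percentile(t,.5)+np.percentile(t,99.5))/2+n*np.mean(np.percentile(w,[1,99]));print("mid",mid)
print(observe()["q"])
```

```text
[ 0.60148082 -0.15271459] [0.24724738 0.96895239] [-0.0263942   0.02219478] [-0.01442463  0.01419774] 0.030572115913719847
mid [ 0.60107159 -0.15477717]
[-2.55945699e+01  2.89273099e+01  6.24543135e+01  6.02885108e-05
  8.86253644e+01 -1.83163598e+01]
```

View pics/w1.png

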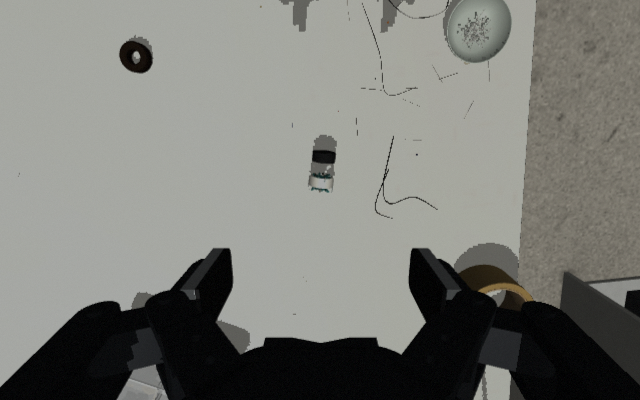

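The wrist view shows the vial at (322,170), cap side up in the image. A wooden mug-like object is at (490,290) and a grey box is at the right edge, both on the -y side where the gripper will lean, so I check how far away they are.

Run:
```python
from h import *
for n in ("top","scene"):
    im,d,W=cloud(n)
    if n=="top": save(cv2.resize(im[100:400,330:640],(620,600)),"t2.png")
    k=(W[...,2]>.02)&(W[...,1]<-.19)&(W[...,1]>-.7)&(W[...,0]>.2)&(W[...,0]<1)&(d>0)
    H={}
    for p in W[k]:
        key=(round(p[0]/.05),round(p[1]/.05)); H.setdefault(key,[]).append(p[2])
    print(n)
    for j in range(-4,-13,-1): print(j*5, ' '.join('%3d'%(100*np.max(H[(i,j)])) if (i,j) in H else '  .' for i in range(4,20)))
```

```text
top
-20   .   .   .   .   .   .   .  53  53   .   .   .   .   .   .   .
-25   .   .   .   .   .   .   .   .  51   .   .   .   .   .   .   .
-30   .   .   .   .   .   .   .   .   .   .   .   .   5   4   .   .
-35   .   .   6   6   6   .   .   .   .   .   .   .   5   5   .   .
-40   .   6   6   6   6   6   .   .   .   .   .   4   5   5   .   .
-45   5   6   6   6   6   6   .   .   .   .   .   .   .   .   .   .
-50   6   6   6   6   6   5   .   6   6   6   7   7   6   .   .   .
-55   6   6   6   6   6   .   .   7   7   7   7   7   6   .   .   .
-60   5   6   6   6   .   .   .   7   3   4   4   6   7   .   .   .
scene
-20   .   .   .   .   .   .   .  46  46   .   .   .   .   .   .   .
-25   .   .   .   .   .   .   .   .  46   .   .   .   .   .   .   .
-30   .   .   .   .   .   .   .   .   .   .   .   4   4   4   .   .
-35   .   .   5   6   5   .   .   .   .   .   .   4   4   4   .   .
-40   .   .   .   6   5   5   .   .   .   .   .   4   4   4   .   .
-45   .   .   .   .   5   5   .   .   .   .   .   .   .   .   .   .
-50   .   .   .   .   5   5   .   5   5   5   5   5   5   .   .   .
-55   .   .   .   .   .   .   .   5   2   3   3   3   .   .   .   .
-60   .   .   .   .   .   .   .   .   .   .   .   .   .   .   .   .
```

View pics/t2.png

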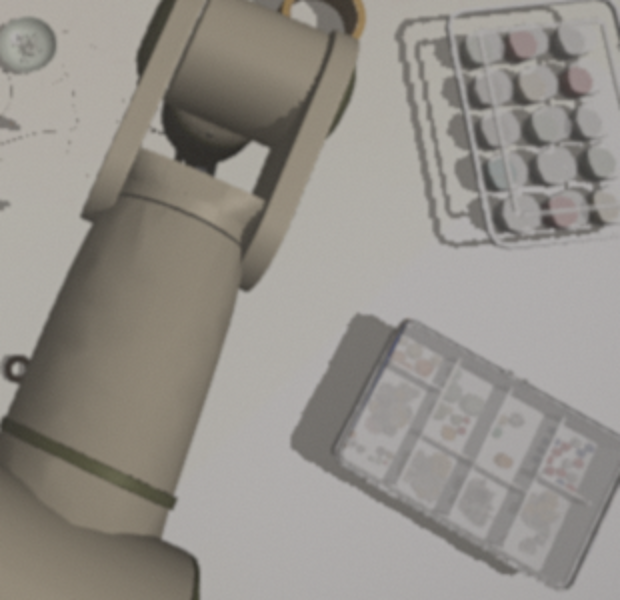

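The top view shows the nearby trays, with a jar at about (0.8,-0.35) and 5 cm tall. They leave enough room to lean the gripper back over the -y side. I turn to the vial axis, pre-tilt by 25° and start down.

Request:
move_arm(jaw=[8.5,8.5,8.5,8.5,8.5,8.5,8.5], dp=[[0,0,0],[0,0,0],[0,0,0],[0,0,0],[0,0,0],[0,0,0],[0,0,0]], turn=[[0,0,0.065],[0,0,0.065],[0,-0.109,0],[0,-0.109,0],[0,-0.109,0],[0,-0.109,0],[0,0,0]])

```text
time_s: 4.93
position: [0.5993, -0.1541, 0.2301]
tool_rot: [[0.21, 0.972, -0.103], [0.88, -0.234, -0.413], [-0.426, -0.004, -0.905]]
ft_force: [0.3, 0.5, -1.1]
grip_width: 0.085
gripper_force: 0.0
```

Request:
move_arm(jaw=[8.5,8.5,8.5,8.5,8.5,8.5,8.5,8.5,8.5], dp=[[0.85,0.02,1.81],[0.85,0.02,1.81],[0.85,0.02,1.81],[0.85,0.02,1.81],[0.85,0.02,1.81],[0.85,0.02,1.81],[0.85,0.02,1.81],[0.85,0.02,1.81],[0,0,0]], turn=[[0,0,0],[0,0,0],[0,0,0],[0,0,0],[0,0,0],[0,0,0],[0,0,0],[0,0,0],[0,0,0]])

```text
time_s: 5.68
position: [0.599, -0.1566, 0.0677]
tool_rot: [[0.215, 0.971, -0.108], [0.882, -0.241, -0.406], [-0.42, -0.008, -0.907]]
ft_force: [-1.5, -0.8, 0.0]
grip_width: 0.085
gripper_force: 0.0
```

Request:
move_arm(jaw=[8.5,8.5,8.5,8.5,8.5,8.5,8.5], dp=[[0.52,0.03,1.12],[0.52,0.03,1.12],[0.52,0.03,1.12],[0.52,0.03,1.12],[0.52,0.03,1.12],[0,0,0],[0,0,0]], turn=[[0,0,0],[0,0,0],[0,0,0],[0,0,0],[0,0,0],[0,0,0],[0,0,0]])

```text
time_s: 6.27
position: [0.602, -0.157, 0.0089]
tool_rot: [[0.218, 0.97, -0.103], [0.88, -0.241, -0.409], [-0.422, -0.001, -0.906]]
ft_force: [0.2, -0.6, 0.5]
grip_width: 0.0846
gripper_force: 0.0
```

Request:
move_arm(jaw=[6,5,4,3.5,3,2.5,2,2,2,2,2,2], dp=[[0,0,0],[0,0,0],[0,0,0],[0,0,0],[0,0,0],[0,0,0],[0,0,0],[0,0,0],[0,0,0],[0,0,0],[0,0,0],[0,0,0]], turn=[[0,0,0],[0,0,0],[0,0,0],[0,0,0],[0,0,0],[0,0,0],[0,0,0],[0,0,0],[0,0,0],[0,0,0],[0,0,0],[0,0,0]], force=30)

```text
time_s: 7.27
position: [0.6023, -0.157, 0.0099]
tool_rot: [[0.219, 0.97, -0.102], [0.88, -0.242, -0.41], [-0.422, 0.0, -0.906]]
ft_force: [-1.4, 1.6, 4.9]
grip_width: 0.0258
gripper_force: 29.6
```

The grip is 25.8 mm, less than the vial's diameter, so it is above the vial's axis. I reopen, lower a little and regrip.

Request:
move_arm(jaw=[4,4.5,4.5,4.5,4.5,4.5,4.5], dp=[[0,0,0],[0,0,0],[0,0,0],[0,0,0],[0.15,0,0.3],[0.15,0,0.3],[0,0,0]], turn=[[0,0,0],[0,0,0],[0,0,0],[0,0,0],[0,0,0],[0,0,0],[0,0,0]])

```text
time_s: 7.85
position: [0.6018, -0.1567, 0.0019]
tool_rot: [[0.218, 0.97, -0.103], [0.88, -0.242, -0.409], [-0.422, -0.001, -0.907]]
ft_force: [0.2, 0.2, 0.4]
grip_width: 0.0452
gripper_force: 0.0
```

Run:
```python
from h import *
o=observe();print(o["position"],o["ft_force"],o["grip_width"])
im,d,W=cloud("wrist"); save(im,"w2.png")
```

```text
[ 0.60180766 -0.15674574  0.00190655] [0.23154117 0.20922358 0.43823289] 0.04524753677258578
```

View pics/w2.png

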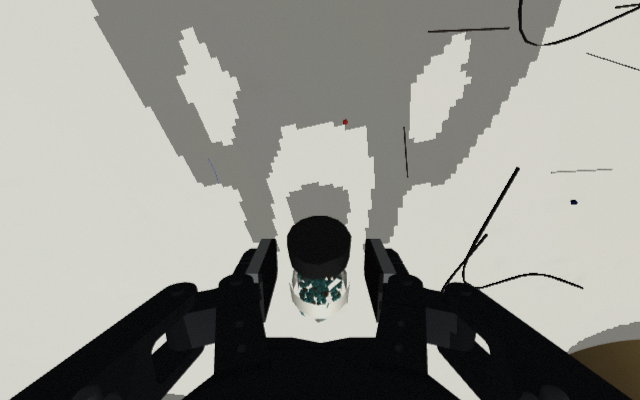

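The picture shows the vial centred between the pads, with the cap at (320,240). I close again.

Request:
move_arm(jaw=[4,3.5,3,2.5,2,2,2,2], dp=[[0,0,-0.1],[0,0,0],[0,0,0],[0,0,0],[0,0,0],[0,0,0],[0,0,0],[0,0,0]], turn=[[0,0,0],[0,0,0],[0,0,0],[0,0,0],[0,0,0],[0,0,0],[0,0,0],[0,0,0]], force=30)

```text
time_s: 8.57
position: [0.6024, -0.1565, 0.004]
tool_rot: [[0.219, 0.97, -0.102], [0.88, -0.242, -0.41], [-0.422, 0.0, -0.906]]
ft_force: [-0.8, 1.6, 2.4]
grip_width: 0.0264
gripper_force: 29.6
```

Request:
move_arm(jaw=[2,2,2,2,2,2], dp=[[-0.42,0,-0.9],[-0.42,0,-0.9],[-0.42,0,-0.9],[-0.42,0,-0.9],[-0.42,0,-0.9],[0,0,0]], turn=[[0,0,0],[0,0,0],[0,0,0],[0,0,0],[0,0,0],[0,0,0]])

```text
time_s: 9.07
position: [0.6033, -0.1568, 0.0563]
tool_rot: [[0.221, 0.97, -0.098], [0.879, -0.241, -0.411], [-0.423, 0.004, -0.906]]
ft_force: [0.2, 1.1, -0.5]
grip_width: 0.0262
gripper_force: 29.7
```

Run:
```python
from h import *
o=observe();print(o["position"],o["ft_force"],o["grip_width"],o["gripper_force"],o["q"])
im,d,W=cloud("wrist"); save(im[150:380,150:490],"w3.png")
im,d,W=cloud("scene"); save(cv2.resize(im[180:320,310:500],(760,560)),"s3.png")
```

```text
[ 0.60334601 -0.15678182  0.05626497] [ 0.21559711  1.14992892 -0.54134399] 0.026206960955023763 29.650187168153934 [-15.37034403  40.73817349  75.48705599 -27.63118867  65.59595828
  10.6624515 ]
```

View pics/w3.png

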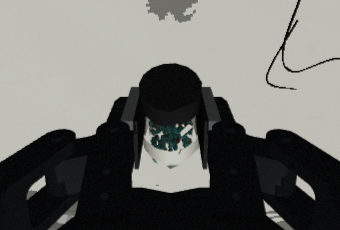

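View pics/s3.png

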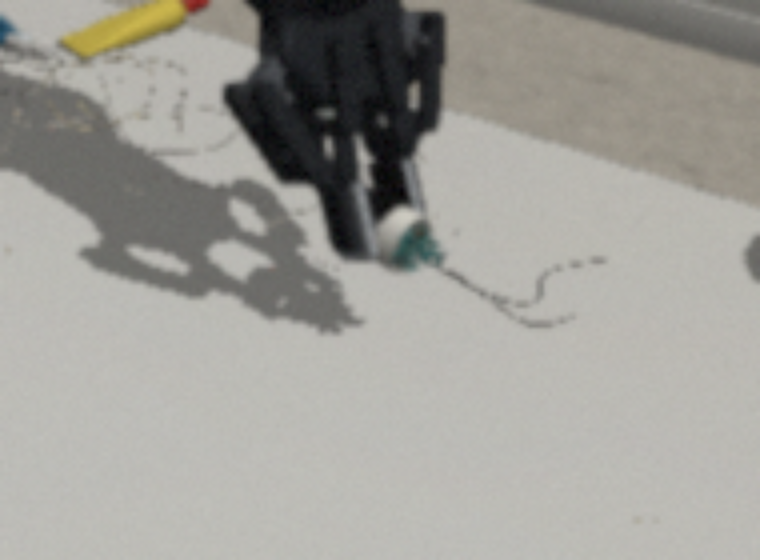

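The vial is held (cap nearest the camera in the wrist view, bottom facing out in the scene view). I rotate it upright about tool y.

Request:
move_arm(jaw=[2,2,2,2,2,2,2,2,2,2,2,2], dp=[[0,0,0],[0,0,0],[0,0,0],[0,0,0],[0,0,0],[0,0,0],[0,0,0],[0,0,0],[0,0,0],[0,0,0],[0,0,0],[0,0,0]], turn=[[0,0.11,0],[0,0.11,0],[0,0.11,0],[0,0.11,0],[0,0.11,0],[0,0.11,0],[0,0.11,0],[0,0.11,0],[0,0.11,0],[0,0.11,0],[0,0.11,0],[0,0,0]])

```text
time_s: 10.17
position: [0.601, -0.1584, 0.0507]
tool_rot: [[0.178, 0.969, 0.169], [0.689, -0.245, 0.682], [0.703, -0.005, -0.711]]
ft_force: [-1.1, -0.4, -1.6]
grip_width: 0.0261
gripper_force: 29.7
```

Request:
move_arm(jaw=[2,2,2,2,2], dp=[[0,0,0],[0,0,0],[0,0,0],[0,0,0],[0,0,0]], turn=[[0,0.12,0],[0,0.12,0],[0,0.12,0],[0,0,0],[0,0,0]])

```text
time_s: 10.58
position: [0.6021, -0.1562, 0.0521]
tool_rot: [[0.106, 0.97, 0.217], [0.414, -0.241, 0.878], [0.904, -0.003, -0.427]]
ft_force: [-0.7, -0.4, 1.0]
grip_width: 0.0261
gripper_force: 29.7
```

Run:
```python
from h import *
o=observe();print(o["position"],o["tool_rot"],o["ft_force"],o["q"])
im,d,W=cloud("scene"); save(cv2.resize(im[180:320,310:500],(760,560)),"s4.png")
for r in cams.outline_of("scene","vial")[:2]:
    P=W[r["mask"]&(d>0)];print(r["p"],np.percentile(P,[2,50,98],axis=0))
```

```text
[ 0.60211111 -0.15619668  0.05214112] [[ 0.10571789  0.97041234  0.21707975]
 [ 0.4136593  -0.241435    0.87783548]
 [ 0.90427303 -0.00300586 -0.42694409]] [-0.68925603 -0.42207374  0.97586266] [-45.13556634  53.40959187  72.24712331  51.25730986  97.59913225
 -45.31638589]
0.47 [[ 0.58435637 -0.17993341  0.032926  ]
 [ 0.59405281 -0.1678206   0.07545229]
 [ 0.61206107 -0.15437974  0.07746377]]
0.46 [[0.43150151 0.12622617 0.07134529]
 [0.51307806 0.19400784 0.07769023]
 [0.62180837 0.27970041 0.1159011 ]]
```

View pics/s4.png

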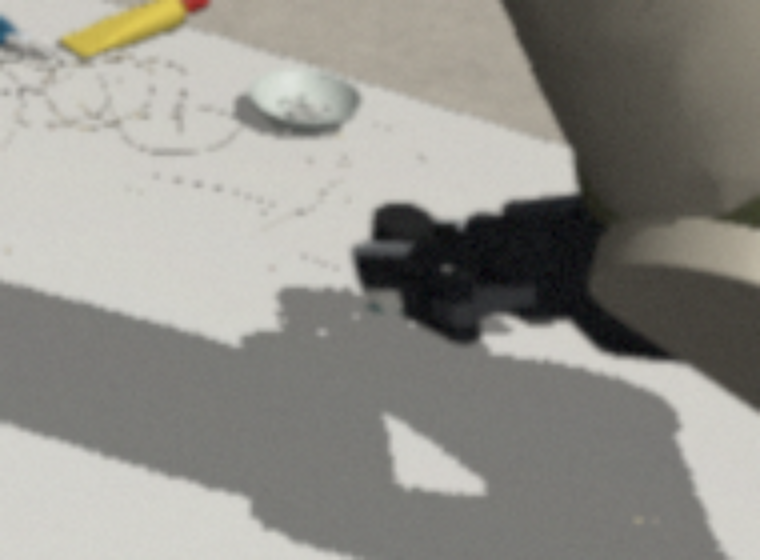

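Cap is up and the cap top is at about z 0.076, so the bottom is about 24 mm above the table. I lower gently.

Request:
move_arm(jaw=[2,2,2,2,2,2,2], dp=[[-0.45,0,0.21],[-0.45,0,0.21],[-0.45,0,0.21],[-0.36,0,0.17],[0,0,0],[0,0,0],[0,0,0]], turn=[[0,0,0],[0,0,0],[0,0,0],[0,0,0],[0,0,0],[0,0,0],[0,0,0]])

```text
time_s: 11.27
position: [0.6024, -0.1565, 0.0346]
tool_rot: [[0.102, 0.97, 0.219], [0.411, -0.242, 0.879], [0.906, 0.0, -0.423]]
ft_force: [-0.4, -0.4, -0.4]
grip_width: 0.0266
gripper_force: 29.7
```

Request:
move_arm(jaw=[2,2,2,2], dp=[[-0.09,0,0.04],[-0.09,0,0.04],[0,0,0],[0,0,0]], turn=[[0,0,0],[0,0,0],[0,0,0],[0,0,0]])

```text
time_s: 11.6
position: [0.6023, -0.1566, 0.0326]
tool_rot: [[0.102, 0.97, 0.219], [0.411, -0.242, 0.879], [0.906, -0.0, -0.423]]
ft_force: [-0.8, 0.1, 1.1]
grip_width: 0.0266
gripper_force: 29.7
```

Request:
move_arm(jaw=[2,2,2,2], dp=[[-0.09,0,0.04],[-0.09,0,0.04],[0,0,0],[0,0,0]], turn=[[0,0,0],[0,0,0],[0,0,0],[0,0,0]])

```text
time_s: 11.93
position: [0.6023, -0.1565, 0.0306]
tool_rot: [[0.102, 0.97, 0.219], [0.41, -0.242, 0.879], [0.906, -0.0, -0.423]]
ft_force: [0.7, -0.1, -0.7]
grip_width: 0.0267
gripper_force: 29.7
```

Request:
move_arm(jaw=[2,2,2,2], dp=[[-0.09,0,0.04],[-0.09,0,0.04],[0,0,0],[0,0,0]], turn=[[0,0,0],[0,0,0],[0,0,0],[0,0,0]])

```text
time_s: 12.27
position: [0.6023, -0.1566, 0.0286]
tool_rot: [[0.102, 0.97, 0.219], [0.41, -0.242, 0.879], [0.906, -0.0, -0.423]]
ft_force: [0.2, -0.1, -0.9]
grip_width: 0.0262
gripper_force: 29.7
```

Request:
move_arm(jaw=[2,2,2,2], dp=[[-0.09,0,0.04],[-0.09,0,0.04],[0,0,0],[0,0,0]], turn=[[0,0,0],[0,0,0],[0,0,0],[0,0,0]])

```text
time_s: 12.6
position: [0.6023, -0.1566, 0.0266]
tool_rot: [[0.102, 0.97, 0.219], [0.41, -0.242, 0.879], [0.906, -0.0, -0.423]]
ft_force: [-0.5, -0.8, -0.8]
grip_width: 0.0262
gripper_force: 29.7
```

Run:
```python
from h import *
for n in ("scene","top"):
    im,d,W=cloud(n)
    g=im.max(2)
    k=(np.hypot(W[...,0]-.605,W[...,1]+.14)<.06)&(W[...,2]>.015)&(W[...,2]<.09)&(d>0)
    for r in cams.outline_of(n,"vial")[:1]:
        P=W[r["mask"]&(d>0)];print(n,r["p"],np.percentile(P,[2,50,90,98],axis=0))
im,d,W=cloud("wrist")
for r in cams.outline_of("wrist","vial")[:1]:
    P=W[r["mask"]&(d>0)];print("wrist",r["p"],np.percentile(P,[2,50,90,98],axis=0))
    T=P[P[:,2]>np.percentile(P[:,2],60)-.004]
    A=np.c_[T[:,:2]-T[:,:2].mean(0),np.ones(len(T))];print(np.linalg.lstsq(A,T[:,2],rcond=None)[0],T.mean(0))
```

```text
scene 0.55 [[ 0.58382377 -0.18016258 -0.00070771]
 [ 0.59376908 -0.16873766  0.04956589]
 [ 0.6071821  -0.15986512  0.05118057]
 [ 0.61280749 -0.15632453  0.05208737]]
top 0.52 [[0.43597763 0.13747349 0.07502829]
 [0.52794774 0.21999413 0.07938557]
 [0.59971775 0.28055685 0.0821249 ]
 [0.62210278 0.30287832 0.10962274]]
wrist 0.83 [[ 0.58675219 -0.18096577  0.00095025]
 [ 0.59864802 -0.1715994   0.04967707]
 [ 0.60877995 -0.15945769  0.05316574]
 [ 0.61324039 -0.15440353  0.05369539]]
[0.05021428 0.05369052 0.05238665] [ 0.59919444 -0.16869476  0.05238665]
```

The cap top is at about 52 mm, so the vial is standing on the table, tilted by only about 3° in the grip. I release and back out.

Request:
move_arm(jaw=[2.8,3.2,3.6,4.2,5,6,7,8,8.5,8.5], dp=[[0,0,0],[0,0,0],[0,0,0],[0,0,0],[0,0,0],[0,0,0],[0,0,0],[0,0,0],[0,0,0],[0,0,0]], turn=[[0,0,0],[0,0,0],[0,0,0],[0,0,0],[0,0,0],[0,0,0],[0,0,0],[0,0,0],[0,0,0],[0,0,0]])

```text
time_s: 13.73
position: [0.6023, -0.1566, 0.0267]
tool_rot: [[0.102, 0.97, 0.219], [0.41, -0.242, 0.879], [0.906, -0.0, -0.423]]
ft_force: [-0.2, -0.1, -0.6]
grip_width: 0.0847
gripper_force: 0.0
```

Request:
move_arm(jaw=[8.5,8.5,8.5,8.5,8.5,8.5,8.5,8.5], dp=[[0,0,-0.7],[0,0,-1],[0,0,-1.5],[0,0,-1.5],[0,0,-1.5],[0,0,-1.5],[0,0,-1.5],[0,0,0]], turn=[[0,0,0],[0,0,0],[0,0,0],[0,0,0],[0,0,0],[0,0,0],[0,0,0],[0,0,0]])

```text
time_s: 14.4
position: [0.5817, -0.2415, 0.0671]
tool_rot: [[0.101, 0.97, 0.223], [0.413, -0.245, 0.877], [0.905, 0.003, -0.425]]
ft_force: [0.2, -1.1, 0.4]
grip_width: 0.0853
gripper_force: 0.0
```

Run:
```python
from h import *
o=observe();print(o["time_s"],o["position"],o["tool_rot"],o["q"])
im,d,W=cloud("wrist"); save(im,"w5.png")
for n in ("wrist","scene"):
  if n=="scene": im,d,W=cloud(n)
  for r in cams.outline_of(n,"vial")[:1]:
    P=W[r["mask"]&(d>0)];print(n,r["p"],np.percentile(P,[2,50,90,98],axis=0))
```

```text
14.4 [ 0.58174561 -0.24146229  0.06713348] [[ 0.10128521  0.96958057  0.22283361]
 [ 0.41317312 -0.2447511   0.87714587]
 [ 0.90500236  0.00322695 -0.4253943 ]] [-51.33821113  54.77499036  64.9125619   48.45182238 105.27147109
 -44.28129923]
wrist 0.69 [[ 0.58615864 -0.18130065  0.00077431]
 [ 0.59857721 -0.17184309  0.04218996]
 [ 0.60891464 -0.15827908  0.05274172]
 [ 0.6131489  -0.15375926  0.0532708 ]]
scene 0.56 [[ 0.58461933 -0.18127981 -0.00080253]
 [ 0.59395331 -0.16817737  0.02101815]
 [ 0.60876105 -0.15764612  0.05037503]
 [ 0.6289741  -0.15341765  0.05131702]]
```

View pics/w5.png

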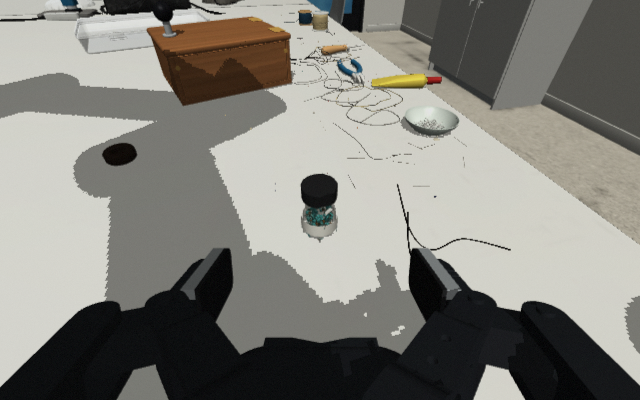

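The vial stands upright, with its cap at (319,190). The chest with its knob at (165,12) and the bystanders are undisturbed. I raise the tool and turn it back to vertical.

Request:
move_arm(jaw=[8.5,8.5,8.5,8.5,8.5,8.5,8.5,8.5,8.5,8.5,8.5], dp=[[0,0,-1.5],[0,0,-1.5],[0,0,-1.5],[0,0,-1.5],[0,0,-1.5],[0,0,-1.5],[0,0,-1.5],[0,0,-1.5],[0,0,-1.5],[0,0,-1.5],[0,0,0]], turn=[[0,-0.1134,0],[0,-0.1134,0],[0,-0.1134,0],[0,-0.1134,0],[0,-0.1134,0],[0,-0.1134,0],[0,-0.1134,0],[0,-0.1134,0],[0,-0.1134,0],[0,-0.1134,0],[0,0,0]])

```text
time_s: 15.52
position: [0.5639, -0.3154, 0.1847]
tool_rot: [[0.237, 0.972, 0.004], [0.971, -0.237, -0.007], [-0.006, 0.005, -1.0]]
ft_force: [1.1, 0.6, 0.9]
grip_width: 0.0849
gripper_force: 0.0
```

Request:
move_arm(jaw=[8.5,8.5,8.5,8.5,8.5,8.5,8.5,8.5,8.5,8.5], dp=[[0,0,-0.5],[0,0,-0.5],[0,0,-0.5],[0,0,-0.5],[0,0,-0.5],[0,0,-0.5],[0,0,-0.5],[0,0,-0.5],[0,0,-0.5],[0,0,0]], turn=[[0,0,0.113],[0,0,0.113],[0,0,0.113],[0,0,0.113],[0,0,0.113],[0,0,0.113],[0,0,0.113],[0,0,0.113],[0,0,0.113],[0,0,0]])

```text
time_s: 16.35
position: [0.5621, -0.318, 0.2255]
tool_rot: [[0.953, 0.301, 0.0], [0.301, -0.953, 0.003], [0.001, -0.003, -1.0]]
ft_force: [0.4, -0.7, 0.1]
grip_width: 0.0854
gripper_force: 0.0
```

```bash
cat > to.py <<'E'
from h import *
import sys
from scipy.spatial.transform import Rotation as Ro
cx=np.array([np.cos(np.radians(17.5)),np.sin(np.radians(17.5)),0]);up=np.array([0,0,1.])
def goal(phi,p):
    f=np.radians(phi); z=-np.cos(f)*up+np.sin(f)*cx; x=np.cos(f)*cx+np.sin(f)*up
    return np.c_[x,np.cross(z,x),z],np.array(p)
def show(phi,p):
    o=observe();R=np.array(o["tool_rot"]);G,p=goal(phi,p)
    print("dp cm (tool)",np.round(100*R.T@(p-np.array(o["position"])),2),"turn",np.round(Ro.from_matrix(R.T@G).as_rotvec(),3),"t",o["time_s"],np.round(o["position"],4),np.round(o["q"],0))
E
python3 - <<'E'
from to import *
show(0,(.42,.185,.24)); show(25,(.42,.185,.24))
E
```

```text
dp cm (tool) [  1.62 -52.24  -1.3 ] turn [-0.003 -0.001  0.001] t 16.35 [ 0.5621 -0.318   0.2255] [-40.  32.  58.   0.  90.  32.]
dp cm (tool) [  1.62 -52.24  -1.3 ] turn [-0.003  0.435  0.   ] t 16.35 [ 0.5621 -0.318   0.2255] [-40.  32.  58.   0.  90.  32.]
```

Request:
move_arm(jaw=[8.5,8.5,8.5,8.5,8.5,8.5,8.5,8.5], dp=[[0.1,-3.25,-0.1],[0.1,-3.25,-0.1],[0.1,-3.25,-0.1],[0.1,-3.25,-0.1],[0.1,-3.25,-0.1],[0.1,-3.25,-0.1],[0.1,-3.25,-0.1],[0.1,-3.25,-0.1]], turn=[[0,0,0],[0,0,0],[0,0,0],[0,0,0],[0,0,0],[0,0,0],[0,0,0],[0,0,0]])

```text
time_s: 17.02
position: [0.4894, -0.0663, 0.233]
tool_rot: [[0.951, 0.309, -0.002], [0.309, -0.951, 0.003], [-0.001, -0.003, -1.0]]
ft_force: [0.8, 0.7, -0.4]
grip_width: 0.0852
gripper_force: 0.0
```

Request:
move_arm(jaw=[8.5,8.5,8.5,8.5,8.5,8.5,8.5,8.5,8.5,8.5,8.5,8.5], dp=[[0.1,-3.25,-0.1],[0.1,-3.25,-0.1],[0.1,-3.25,-0.1],[0.1,-3.25,-0.1],[0.1,-3.25,-0.1],[0.1,-3.25,-0.1],[0.1,-3.25,-0.1],[0.1,-3.25,-0.1],[0,0,0],[0,0,0],[0,0,0],[0,0,0]], turn=[[0,0,0],[0,0,0],[0,0,0],[0,0,0],[0,0,0],[0,0,0],[0,0,0],[0,0.109,0],[0,0.109,0],[0,0.109,0],[0,0.109,0],[0,0,0]])

```text
time_s: 18.02
position: [0.4155, 0.182, 0.2399]
tool_rot: [[0.863, 0.308, 0.401], [0.279, -0.951, 0.131], [0.421, -0.001, -0.907]]
ft_force: [-0.7, -0.1, -0.2]
grip_width: 0.0851
gripper_force: 0.0
```

Run:
```python
from to import *
im,d,W=cloud("wrist")
k=(W[...,2]>.092)&(W[...,2]<.13)&(np.hypot(W[...,0]-.4635,W[...,1]-.2)<.04)&(d>0)
P=W[k]; print("knob",P.mean(0),np.percentile(P,1,axis=0),np.percentile(P,99,axis=0),k.sum())
from scipy.optimize import least_squares
s=least_squares(lambda c:np.linalg.norm(P-c,axis=1)-.013,[.4635,.2,.11],loss="soft_l1",f_scale=.002);print("sphere",s.x)
l=(W[...,2]>.07)&(W[...,2]<.09)&(d>0);
r=cv2.minAreaRect((W[l][:,:2]*1000).astype(np.float32));print(r)
p=s.x
f=np.radians(25);z=-np.cos(f)*up+np.sin(f)*cx
show(25,p-.06*z);show(25,p+.015*z)
```

```text
knob [0.45995566 0.19877058 0.11966193] [0.44888594 0.18711163 0.11134155] [0.47230387 0.21084227 0.12456947] 554
sphere [0.46130099 0.1992439  0.11085548]
((527.7047119140625, 220.18943786621094), (185.56982421875, 154.44041442871094), 17.46706771850586)
dp cm (tool) [-1.15 -0.3   7.8 ] turn [-0.003  0.004  0.006] t 18.0667 [0.4169 0.1819 0.2408] [  6.   2. 104.   7.  51.  75.]
dp cm (tool) [-1.11 -0.28 15.3 ] turn [-0.003  0.004  0.006] t 18.0667 [0.4169 0.1819 0.2408] [  6.   2. 104.   7.  51.  75.]
```

Request:
move_arm(jaw=[8.5,8.5,8.5,8.5,8.5,8.5], dp=[[-0.28,-0.08,1.95],[-0.28,-0.08,1.95],[-0.28,-0.07,1.95],[-0.27,-0.07,1.95],[0,0,0],[0,0,0]], turn=[[0,0,0],[0,0,0],[0,0,0],[0,0,0],[0,0,0],[0,0,0]])

```text
time_s: 18.57
position: [0.4402, 0.1919, 0.1659]
tool_rot: [[0.865, 0.306, 0.398], [0.278, -0.952, 0.128], [0.419, -0.001, -0.908]]
ft_force: [-0.1, 0.7, -0.3]
grip_width: 0.0848
gripper_force: 0.0
```

Request:
move_arm(jaw=[8.5,8.5,8.5,8.5,8.5,8.5,8.5], dp=[[0,0,1.5],[0,0,1.5],[0,0,1.5],[0,0,1.5],[0,0,1.5],[0,0,0],[0,0,0]], turn=[[0,0,0],[0,0,0],[0,0,0],[0,0,0],[0,0,0],[0,0,0],[0,0,0]])

```text
time_s: 19.15
position: [0.4703, 0.2016, 0.0993]
tool_rot: [[0.863, 0.305, 0.402], [0.277, -0.952, 0.129], [0.422, -0.0, -0.907]]
ft_force: [-0.2, 0.4, 1.0]
grip_width: 0.0845
gripper_force: 0.0
```

Request:
move_arm(jaw=[7,6,5,4,3,2.5,2,1.5,1.5,1.5,1.5,1.5], dp=[[0,0,0],[0,0,0],[0,0,0],[0,0,0],[0,0,0],[0,0,0],[0,0,0],[0,0,0],[0,0,0],[0,0,0],[0,0,0],[0,0,0]], turn=[[0,0,0],[0,0,0],[0,0,0],[0,0,0],[0,0,0],[0,0,0],[0,0,0],[0,0,0],[0,0,0],[0,0,0],[0,0,0],[0,0,0]], force=40)

```text
time_s: 20.15
position: [0.4695, 0.2021, 0.0991]
tool_rot: [[0.863, 0.305, 0.402], [0.276, -0.952, 0.13], [0.423, -0.001, -0.906]]
ft_force: [-3.4, 3.5, 6.3]
grip_width: 0.0234
gripper_force: 38.8
```

The knob is gripped. I open the lid along the hinge arc, with tool-frame steps of 0.05 rad.

Request:
move_arm(jaw=[1.5,1.5,1.5,1.5,1.5], dp=[[0.475,0,-0.63],[0.475,0,-0.63],[0.475,0,-0.63],[0.475,0,-0.63],[0,0,0]], turn=[[0,-0.05,0],[0,-0.05,0],[0,-0.05,0],[0,-0.05,0],[0,0,0]])

```text
time_s: 20.57
position: [0.4783, 0.2049, 0.1299]
tool_rot: [[0.927, 0.305, 0.219], [0.297, -0.952, 0.071], [0.231, -0.001, -0.973]]
ft_force: [-3.4, 0.8, 0.6]
grip_width: 0.0234
gripper_force: 41.4
```

Request:
move_arm(jaw=[1.5,1.5,1.5,1.5,1.5,1.5], dp=[[0.475,0,-0.63],[0.475,0,-0.63],[0.475,0,-0.63],[0.475,0,-0.63],[0.475,0,-0.63],[0,0,0]], turn=[[0,-0.05,0],[0,-0.05,0],[0,-0.05,0],[0,-0.05,0],[0,-0.05,0],[0,0,0]])

```text
time_s: 21.07
position: [0.4967, 0.2107, 0.164]
tool_rot: [[0.952, 0.305, -0.017], [0.305, -0.952, -0.004], [-0.017, -0.001, -1.0]]
ft_force: [-6.7, -0.3, 4.0]
grip_width: 0.0231
gripper_force: 42.7
```

Request:
move_arm(jaw=[1.5,1.5,1.5,1.5,1.5,1.5,1.5,1.5,1.5,1.5,1.5], dp=[[0.475,0,-0.63],[0.475,0,-0.63],[0.475,0,-0.63],[0.475,0,-0.63],[0.475,0,-0.63],[0.475,0,-0.63],[0.38,0,-0.5],[0,0,0],[0,0,0],[0,0,0],[0,0,0]], turn=[[0,-0.05,0],[0,-0.05,0],[0,-0.05,0],[0,-0.05,0],[0,-0.05,0],[0,-0.05,0],[0,-0.04,0],[0,0,0],[0,0,0],[0,0,0],[0,0,0]])

```text
time_s: 21.98
position: [0.5327, 0.222, 0.2003]
tool_rot: [[0.893, 0.305, -0.331], [0.286, -0.952, -0.105], [-0.347, -0.001, -0.938]]
ft_force: [-4.0, 1.1, 4.2]
grip_width: 0.0234
gripper_force: 42.7
```

Run:
```python
from to import *
o=observe();print(o["time_s"],o["position"],o["ft_force"],np.abs(o["qvel"]).max(),o["gripper_force"])
R=np.array(o["tool_rot"]);p=np.array(o["position"])-.014*R[:,2]
H=np.array([.6175,.2485,.07]);r=p-H;print("tool angle",np.degrees(np.arctan2(-R[2,0],R[2,2]*-1))+25,"knob angle",np.degrees(np.arctan2(r[2],-r@cx)-np.arctan2(.04,.163)),np.hypot(r[2],r@cx))
im,d,W=cloud("scene"); save(cv2.resize(im[120:320,160:460],(800,533)),"s6.png")
m=cams.outline_of("scene","vial")[0];P=W[m["mask"]&(d>0)];print(m["p"],np.percentile(P,[2,50,98],axis=0))
for n in("scene","top"):
    if n=="top": im,d,W=cloud(n)
    q=(W-H);u=q@cx;w=q@np.array([-cx[1],cx[0],0]);h=q[...,2]
    k=(d>0)&(abs(w)<.09)&(u<-.01)&(u>-.2)&(h>.02)&(im[...,0]>im[...,2]*1.35)
    a=np.degrees(np.arctan2(h[k],-u[k]));print(n,k.sum(),np.percentile(a,[10,50,90]) if k.sum() else 0)
```

```text
21.9833 [0.53273681 0.22201685 0.2003117 ] [-4.02356751  1.09248874  4.22472205] 0.12615787635107287 42.65528619289398
tool angle 45.31633796566517 knob angle 45.87557123853946 0.1661976552526727
0.57 [[ 0.58422627 -0.18040311  0.00859422]
 [ 0.59237604 -0.16815524  0.02303385]
 [ 0.61284037 -0.15558231  0.05166135]]
scene 2419 [43.92909182 44.78461833 83.6159464 ]
top 1727 [47.99273649 49.62733038 67.50902391]
```

View pics/s6.png

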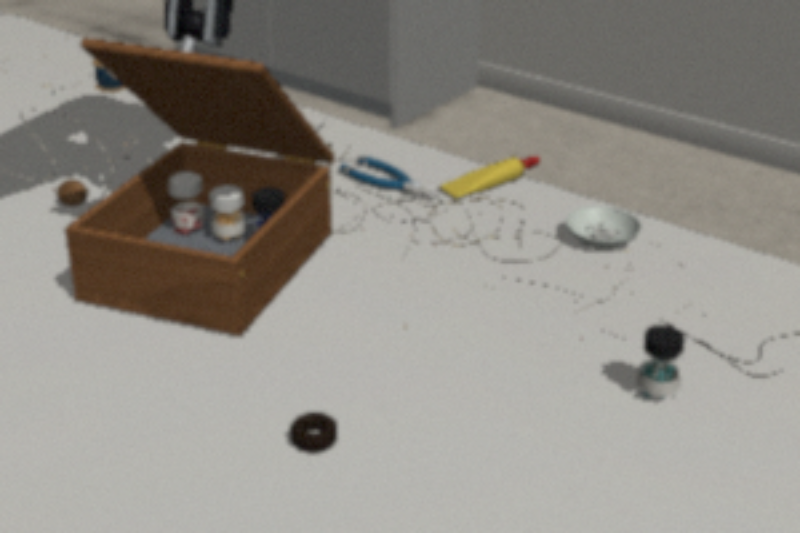

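The lid is held open at about 45° (held from the top left of the picture). The vial stands at (660,362) and the bystanders are in place. I hand in.

```bash
python3 -c "
from rig import ticket
print(ticket.close_job())"
```

```text
the job is handed in; nothing more can be done
None
```

The vial is standing upright on the table, cap up, released while the chest was still shut. The gripper is holding the lid at about 45°, the bystanders look undisturbed, and the job was handed in at about 22 s (no verdict came back).

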